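# Reset the air throttle valve in the drawer of the air box

## Robot

A 6-joint arm with a two-finger parallel gripper is mounted at the origin on a cart in front of the work surface, level with it; the furniture and walls round the work are solid. World frame = base frame: x ahead of the robot, y to its left, z up, the work surface at z = 0. Lengths are in m, angles in degrees, forces in N, time in s.
With the tool pointing down it reaches from about 0.35 to 0.875 m from the base axis. Payload 4.2 kg.
Tool frame: the origin (TCP) lies at the very end of the fingers, on their centre line; the grasp point (between the pads) lies 19 mm behind it; y points along the fingers, z is the direction in which the jaws open and shut, and the axes are right-handed (so a half turn about y gives the same grasp; the last joint's range is limited). The gripper opens to 87 mm and grips with 3 to 60 N. Pads are 19 mm wide; open, the fingers measure 117 mm over their backs; the gripper's body (75 mm by 190 mm) begins 51 mm behind the grasp point.
Start: joints at [85.061, 22.042, 0.453, 0, -68.411, -14.817], TCP at [0.211, 0.588, 0.223] pointing down, gripper open.
Joint ranges: [-179.83, 179.83], [-69.29, 118.12], [-61.27, 80.66], [-181.25, 117.63], [-171.15, -9.14], [-177.46, 177.46]. Speed limits (degrees/s): [159.86, 159.86, 180, 180, 180, 180].

## Interface

Orientations are given as a 3x3 rotation matrix whose columns are the frame's x, y, z axes.
In Python, from station import r, eyes gives the robot as it stands.
- The arm moves only by the tool play_rows, never from a script. Its argument "deltas" is one flat list of numbers, 5 for each row, row after row: the closure in counts, from 0 (fully open) to 255 (shut), then the shift along the tool's x, y, z in mm, then the turn about the tool's y in rad. In form: [claw, tx, ty, tz, roll, claw, tx, ty, tz, roll, ...]. A call has exactly 10 rows; each row shifts and turns the commanded pose from where the row before left it, along the tool's axes as they then stand; what a row does not reach is not made up. A row lasts 1/10 s, in which the tool goes at most 50 mm and 8.59 degrees, less where a joint would pass 70% of its speed; a pose out of reach is approached as far as the arm can. A call is refused whole if a number of a shift passes 50 or a number of a turn 0.15, either way. A call with a gripper value outside its range is refused whole. The fingers move at their own pace and stop on an object; the grip force is fixed at half the most. Time passes only in rows, so rows that do not move let the fingers close, or fill a call up. It gives the time, the measured TCP pose, the force and the opening at its end, in the units of the state.
- r.sense(): the state, without advancing time (a new reading comes with each control period).
- eyes.capture(name): name is "scene" or "top"; returns a dict with "img" (420x560x3 uint8, blue, green, red), "vfov" (degrees; the focal length in pixels is half the picture's height over the tangent of half this angle, whatever the lens; pixels are square), "cx", "cy" (the principal point, pixels), "distortion" ([k1, k2, p1, p2, k3] as OpenCV has them; the pictures are not rectified), "R" (3x3) and "t" (3): a world point X has camera coordinates R X + t. Camera axes: x right, y down, z forward; pixel columns grow to the right and rows downward; lengths in m; the calibration is good to about 2 mm. A picture is of the moment at which its call begins. There is no depth.
- r.finish_job(): hands the job in, once; it reports no verdict.
The state is a dict: "time_s": time; "joints": joint angles; "joint_velocities": joint speeds; "effort": joint torques, N m; "tcp_pos": TCP position; "ee_rot": TCP orientation; "wrist_force": force on the tool from outside, world axes, zero at the start; "moment": the same for the moment, N m; "gripper_width": opening from 0.0 (shut) to 1.0 (fully open).
Only numpy, scipy, OpenCV 4.12 (cv2) and the standard library are available. Lean on these libraries where they do the work, as an engineer would, in place of code of your own. Each camera call takes 0.05 s, during which the arm holds its last target.

## Task

The air throttle valve is mounted in the drawer of the plywood air box. Pull the drawer right out, turn the valve's handwheel clockwise until the valve is shut against its stop, then back it off counter-clockwise by exactly two full turns. Finish while still gripping the black crank handle on the wheel, keeping it still, so that the setting cannot creep before a colleague tightens the gland nut; leave the tools and supplies lying about where they are.

Things in the scene. Friction and masses are not known exactly. Their poses are not given: they have to be found in the camera images.
- air_box: Fixed low plywood box, 230 deep x 184 wide x 170 mm high, standing on the table to the left of the middle, with one drawer whose front faces to the robot's right. Origin at the centre of its underside; its x axis points from its front to its back, so the drawer pulls out along -x; y to the left as seen by someone facing the drawer, z up.
- air_drawer (a joint): How far the drawer is pulled out, m: 0 shut (it starts 0 to 20 mm ajar), 0.175 at its outer stop. It slides along -x of air_box with about 6 N of friction and stays where it is left.
- drawer_handle (a point): Middle of the drawer's steel bow handle: round bar 10 mm thick, straight for 88 mm along y of the box, 130 mm above the table and 40 mm below the box's top. Its axis is 45 mm in front of the drawer's face: a 40 mm gap for one finger, so the fingers must not be spread too wide. The front reaches 154 mm up. Below the handle, 68 mm up, a 23 mm thick air coupling sticks out 38 mm.
- valve_axis (a point): Point on the upright axis of the handwheel, 132 mm above the table (the height of the middle of the crank handle). It moves with the drawer: 93 mm behind the drawer's front face, in the middle of its width; with the drawer right out, 97 mm in front of the box. The crank handle at its nearest passes 26 mm behind the drawer's front, at its farthest 44 mm in front of the box.
- valve_wheel (a joint): Turn of the handwheel, rad, counted over turns: 0 where the valve is shut on its stop, growing counter-clockwise seen from above (opening); one turn is 6.283. At 0 the crank handle stands at +x of air_box from the axis, at 1.571 at +y. Starts 0.6 to 1.6 turns open, goes to 3.5 turns; friction 0.08 N m, stays where it is left, neither rises nor sinks.
- crank_grip (a point): Middle of the crank handle, an upright black grip on the aluminium handwheel: 22 mm thick, 45 mm long, from 108 to 153 mm above the table (this point 132). It circles at 42 mm radius round valve_axis and spins freely on its own pin, so the gripper need not turn while the wheel goes round. The wheel's rim, 107 mm across, lies below it, top 106 mm up; the drawer's sides reach 90 mm.
- tape_measure: yellow tape measure, 59 x 84 x 69 mm, standing on top of the air box towards its back; origin at the centre of its underside
- glue_bottle: white glue bottle with an orange nozzle, 60 mm across and 183 mm high, standing in front of the tool box; origin at the centre of its underside
- pencil_red: red pencil, 45 x 191 x 8 mm over its slanting length, lying to the right of the glue bottle; origin under its middle

How it is judged (in metres and radians):
On the way, in this order (a step that is already met when the one before it is completed fails the run):
1. the drawer is pulled right out (at least 160 of its 175 mm) (value of joint air_drawer above 0.16 m), for 0.2 s.
2. with the drawer out, the valve is shut against its stop (within 0.06 rad) (value of joint air_drawer above 0.16 m and value of joint valve_wheel below 0.06 rad), for 0.2 s.
3. the wheel has been backed off two turns from the stop and the crank handle is gripped (value of joint air_drawer above 0.16 m and contact force between the fingers and crank_handle above 2 N and distance between the grasp point and crank_grip below 0.03 m and value of joint valve_wheel between 12.306 and 12.826 rad), for 0.2 s.
At the end, for the whole second after the job is handed in: The drawer stands at least 160 mm out, the handwheel is two turns open from its stop to within 0.26 rad (15 degrees) and at rest, and the fingers grip the crank handle within 30 mm of its middle and stay there through the last second (all of step 3 and velocity of joint valve_wheel between -0.1 and 0.1 rad/s); the arm keeps its last pose, push and grip.
It fails at once if a bystander is shifted by more than 30 mm (the tape measure on the box included) (distance of any of tape_measure, glue_bottle, pencil_red from where it was at the start of the episode above 0.03 m).
It also fails if it takes over 64 s, if anything falls off the work surface, if the arm or the gripper's body presses on something with over 40 N, if the wrist force passes 120 N, or if a joint passes its speed limit or range.

## Working session

There is one attempt and no reset: what is moved stays moved. The work goes in short steps, Python scripts to look and compute and a tool call to move; the robot and the scene stay as the last step left them, time stands still between calls to the robot, and variables do not carry over. Pictures are saved under pics/ and viewed, and the job is handed in when it is done.

Besides the shell and the picture viewer there is one more tool, called after "Request:" in YAML: its name, and indented under it one key for each argument. play_rows: Moves the arm, as the interface text tells. Its arguments: {"type":"object","properties":{"deltas":{"type":"array","items":{"type":"number"}}},"required":["deltas"]}

```bash
ls; mkdir -p pics
python3 - <<'E'
from station import r, eyes
import cv2, numpy as np
s=r.sense(); print({k:np.round(v,3).tolist() for k,v in s.items()})
for n in ("scene","top"):
    c=eyes.capture(n); cv2.imwrite(f"pics/{n}0.png",c["img"])
    print(n,c["vfov"],c["cx"],c["cy"],c["distortion"],np.round(c["R"],4).tolist(),np.round(c["t"],4).tolist())
E
```

```text
pics
{'time_s': 0.0, 'joints': [85.063, 22.091, 0.379, -0.029, -68.411, -14.816], 'joint_velocities': [0.063, 0.027, 0.109, -0.091, -0.006, 0.031], 'effort': [0.0, -39.066, 18.739, 4.22, 0.011, -0.0], 'tcp_pos': [0.211, 0.588, 0.221], 'ee_rot': [[-0.941, -0.001, -0.338], [0.338, -0.002, -0.941], [-0.0, -1.0, 0.002]], 'wrist_force': [0.561, 0.568, -0.339], 'moment': [-0.005, -0.027, 0.003], 'gripper_width': 1.003}
scene 57.21135443328295 278.6189222395029 212.86198442931197 [0.03179608 0.         0.         0.         0.        ] [[0.827, -0.5621, -0.008], [-0.4232, -0.6131, -0.667], [0.3701, 0.555, -0.745]] [-0.4031, 0.521, 0.5573]
top 46.50713096914066 282.0042751696423 209.18164825927076 [0.02968719 0.         0.         0.         0.        ] [[0.0602, -0.9982, 0.0007], [-0.7824, -0.0477, -0.6209], [0.6198, 0.0368, -0.7839]] [0.2423, 0.6303, 0.8028]
```

View pics/scene0.png

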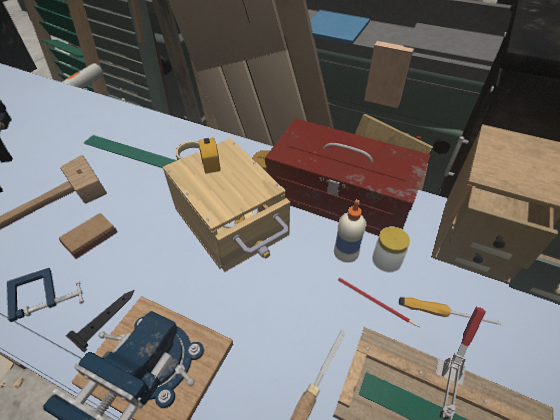

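View pics/top0.png

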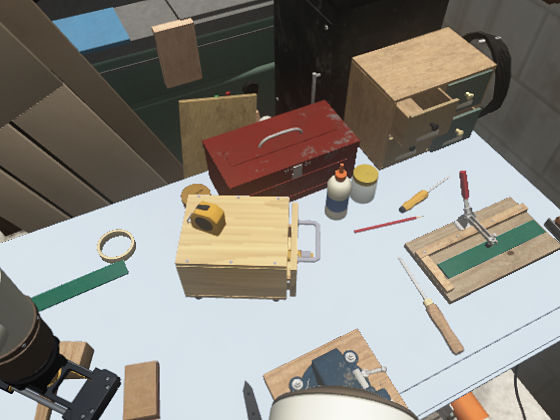

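The box stands around (230,205) in the scene view and (235,245) in the top view. The drawer front and bow handle face right, with the handle near (262,235) in scene and (312,240) in top. I'll zoom in on both.

Run:
```python
import cv2
a=cv2.imread("pics/scene0.png")[120:280,150:310]; b=cv2.imread("pics/top0.png")[170:320,165:335]
cv2.imwrite("pics/sz.png",cv2.resize(a,(800//2*1+200,600),interpolation=cv2.INTER_CUBIC)) 
cv2.imwrite("pics/tz.png",cv2.resize(b,None,fx=4,fy=4,interpolation=cv2.INTER_CUBIC))
```

```text
(no output)
```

View pics/sz.png

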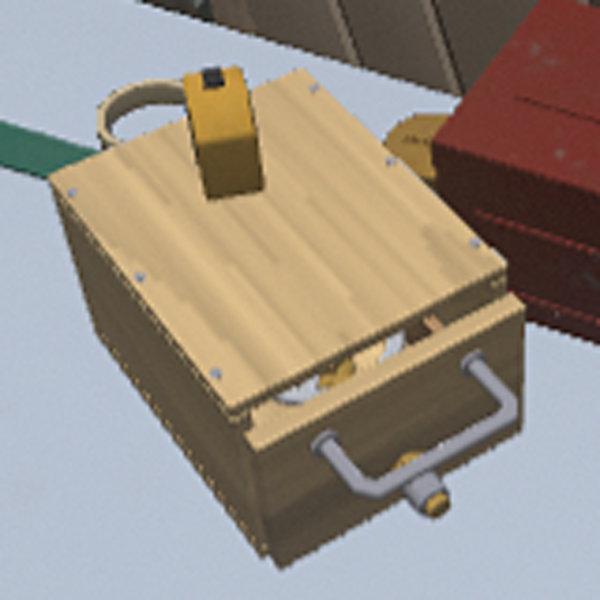

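View pics/tz.png

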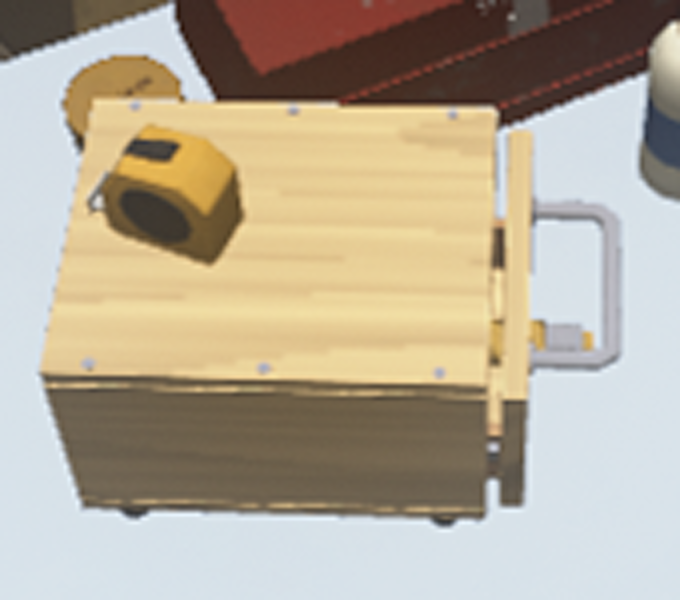

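The zoom shows the box top's four corners and the bow handle: the bar runs (375,485)–(508,408) in the scene zoom and (612,220)–(605,352) in the top zoom. The crank isn't visible yet. Next I'll cast rays.

```bash
cat > h.py <<'E'
import numpy as np, cv2
from station import r, eyes
def cam(n):
    c=eyes.capture(n); f=c["img"].shape[0]/2/np.tan(np.radians(c["vfov"]/2))
    K=np.array([[f,0,c["cx"]],[0,f,c["cy"]],[0,0,1]]); c["K"]=K; return c
def ray(c,p):
    q=cv2.undistortPoints(np.array([[p]],float),c["K"],np.array(c["distortion"]))[0,0]
    R=np.array(c["R"]);t=np.array(c["t"]).ravel()
    return -R.T@t, R.T@np.array([q[0],q[1],1])
def onz(c,p,z):
    o,d=ray(c,p); return o+d*(z-o[2])/d[2]
def proj(c,X):
    return cv2.projectPoints(np.array(X,float).reshape(-1,3),cv2.Rodrigues(np.array(c["R"]))[0],np.array(c["t"],float),c["K"],np.array(c["distortion"]))[0].reshape(-1,2)
def tri(c1,p1,c2,p2):
    o1,d1=ray(c1,p1);o2,d2=ray(c2,p2)
    A=np.stack([d1,-d2],1);s=np.linalg.lstsq(A,o2-o1,rcond=None)[0]
    a=o1+d1*s[0];b=o2+d2*s[1];return (a+b)/2,np.linalg.norm(a-b)
E
python3 - <<'E'
from h import *
S=cam("scene");T=cam("top")
s=lambda u,v:(150+u/3.75,120+v/3.75)
t=lambda u,v:(165+u/4,170+v/4)
names=["back near?","back far","front far","front near"]
sc=[(50,180),(300,70),(507,275),(238,405)]; tc=[(42,373),(95,100),(497,110),(487,385)]
for n,a,b in zip(names,sc,tc):
    print(n,onz(S,s(*a),.17).round(4),onz(T,t(*b),.17).round(4))
for a,b in zip([(368,488),(510,408)],[(605,355),(613,215)]):
    print("handle",onz(S,s(*a),.13).round(4),onz(T,t(*b),.13).round(4))
E
```

```text
back near? [0.5005 0.4872 0.17  ] [0.5    0.4905 0.17  ]
back far [0.6801 0.4957 0.17  ] [0.6815 0.496  0.17  ]
front far [0.6838 0.2613 0.17  ] [0.6881 0.268  0.17  ]
front near [0.5112 0.2628 0.17  ] [0.5064 0.2638 0.17  ]
handle [0.5528 0.2039 0.13  ] [0.5538 0.2025 0.13  ]
handle [0.6477 0.2062 0.13  ] [0.6479 0.1995 0.13  ]
```

Request:
play_rows:
  deltas: [160,0,-25,0,-0.1,160,0,-25,0,-0.1,160,0,-25,0,-0.1,160,0,-25,0,-0.07,160,0,0,0,0,160,0,0,0,0,160,0,0,0,0,160,0,0,0,0,160,0,0,0,0,160,0,0,0,0]

```text
time_s: 1.2
tcp_pos: [0.2112, 0.5881, 0.3219]
ee_rot: [[-1.0, -0.0, 0.025], [-0.025, -0.001, -1.0], [0.0, -1.0, 0.001]]
wrist_force: [-0.2, 0.1, -0.3]
gripper_width: 0.378
```

Run:
```python
from h import *
s=r.sense(); print({k:np.round(v,3).tolist() for k,v in s.items()})
R=np.array(s["ee_rot"]);d=np.array([.6005,.203,.28])-s["tcp_pos"]; print(R.T@d)
```

```text
{'time_s': 1.2, 'joints': [85.06, 19.403, 10.536, -0.003, -81.195, 6.378], 'joint_velocities': [0.063, -0.226, 0.302, -0.018, 0.0, 0.122], 'effort': [0.0, -37.854, 19.913, 4.469, 0.042, -0.001], 'tcp_pos': [0.211, 0.588, 0.322], 'ee_rot': [[-1.0, -0.0, 0.025], [-0.025, -0.001, -1.0], [0.0, -1.0, 0.001]], 'wrist_force': [-0.166, 0.126, -0.326], 'moment': [-0.047, -0.055, -0.019], 'gripper_width': 0.378}
[-0.37951662  0.04228418  0.39468557]
```

Request:
play_rows:
  deltas: [160,-30,0,40,0,160,-40,0,40,0,160,-40,0,40,0,160,-40,0,40,0,160,-40,0,40,0,160,-40,0,40,0,160,-40,0,40,0,160,-40,0,40,0,160,-40,0,40,0,160,-30,0,35,0]

```text
time_s: 2.2
tcp_pos: [0.5645, 0.2374, 0.3224]
ee_rot: [[-1.0, 0.0, 0.025], [-0.025, -0.0, -1.0], [-0.0, -1.0, 0.0]]
wrist_force: [0.3, 0.0, -0.4]
gripper_width: 0.373
```

Run:
```python
from h import *
s=r.sense(); print({k:np.round(v,3).tolist() for k,v in s.items()})
R=np.array(s["ee_rot"]);d=np.array([.6005,.203,.111])-s["tcp_pos"]; print(R.T@d)
for n in("scene","top"): cv2.imwrite(f"pics/{n}1.png",cam(n)["img"])
```

```text
{'time_s': 2.2, 'joints': [37.94, 18.044, 8.642, 0.007, -80.597, 53.476], 'joint_velocities': [-44.75, 14.332, 19.889, -0.172, -5.585, 44.553], 'effort': [2.09, -38.824, 19.166, 4.435, 0.063, -0.497], 'tcp_pos': [0.564, 0.237, 0.322], 'ee_rot': [[-1.0, 0.0, 0.025], [-0.025, -0.0, -1.0], [-0.0, -1.0, 0.0]], 'wrist_force': [0.28, 0.007, -0.446], 'moment': [0.063, -0.048, 0.003], 'gripper_width': 0.373}
[-0.03515622  0.21137199  0.03525497]
```

View pics/scene1.png

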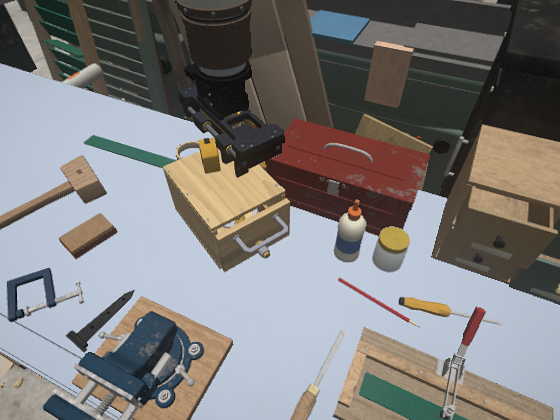

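View pics/top1.png

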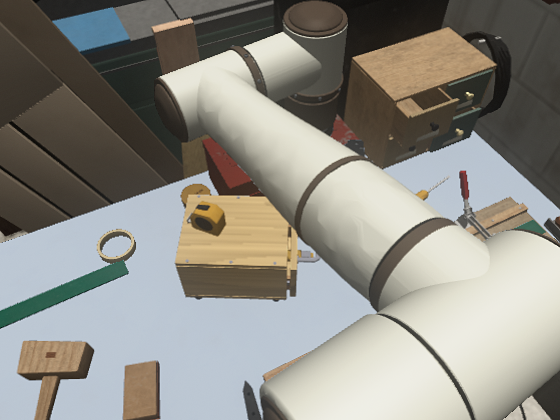

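The arm blocks the top view; the scene view still shows the handle at about (262,240). I'll settle and go down to just above it.

Request:
play_rows:
  deltas: [160,0,0,0,0,160,0,0,0,0,160,0,40,0,0,160,0,40,0,0,160,0,40,0,0,160,0,40,0,0,160,0,0,0,0,160,0,0,0,0,160,0,0,0,0,160,0,0,0,0]

```text
time_s: 3.3
tcp_pos: [0.5639, 0.2402, 0.165]
ee_rot: [[-1.0, 0.004, 0.026], [-0.026, 0.003, -1.0], [-0.004, -1.0, -0.002]]
wrist_force: [-0.2, 0.0, -0.4]
gripper_width: 0.374
```

Run:
```python
from h import *
s=r.sense()
R=np.array(s["ee_rot"]);d=np.array([.6005,.203,.111])-s["tcp_pos"]; print(R.T@d, s["joints"].round(1) if hasattr(s["joints"],'round') else s["joints"])
S=cam("scene");im=S["img"]
print("bottle base",onz(S,(349,255),0),"bottle top axis",onz(S,(355,205),.183),"toolbox corner z.17?",onz(S,(268,160),.17))
cv2.imwrite("pics/s2.png",cv2.resize(im[60:280,120:400],None,fx=2.7,fy=2.7,interpolation=cv2.INTER_CUBIC))
```

```text
[-0.03545813  0.0540134   0.03826901] [ 38.2  23.3  -6.3   0.  -60.2  53.3]
bottle base [ 7.87713542e-01  1.40800759e-01 -1.11022302e-16] bottle top axis [0.77433206 0.14229744 0.183     ] toolbox corner z.17? [0.71340251 0.37424264 0.17      ]
```

View pics/s2.png

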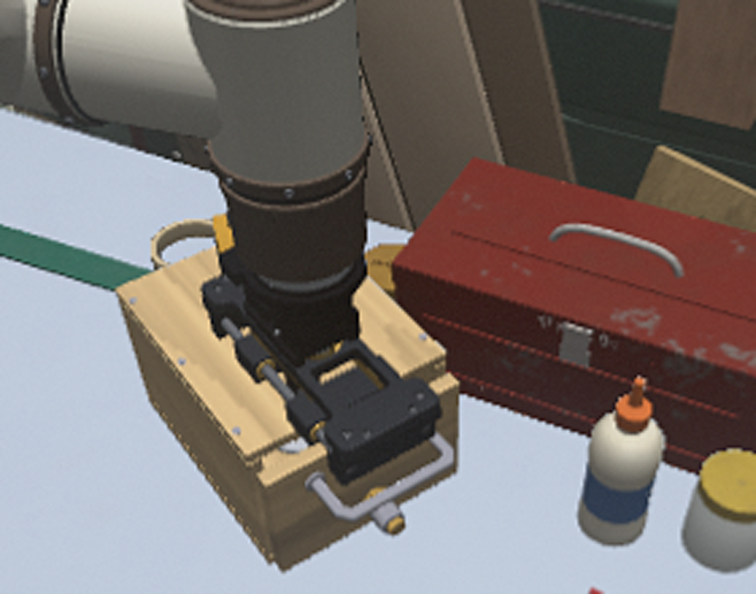

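The last rows fell short because of the joint speed limit, so the gripper stands over the box's front edge with no contact. I'll lift, then shift more slowly.

Request:
play_rows:
  deltas: [160,0,-30,0,0,160,0,-20,0,0,160,0,0,0,0,160,-10,0,10,0,160,-10,0,10,0,160,-10,0,10,0,160,-5,0,8,0,160,0,0,0,0,160,0,0,0,0,160,0,0,0,0]

```text
time_s: 4.35
tcp_pos: [0.5987, 0.2021, 0.2124]
ee_rot: [[-1.0, -0.0, 0.025], [-0.025, -0.0, -1.0], [0.0, -1.0, 0.0]]
wrist_force: [1.1, 0.9, -0.0]
gripper_width: 0.372
```

Run:
```python
from h import *
s=r.sense()
R=np.array(s["ee_rot"]);d=np.array([.6005,.203,.111])-s["tcp_pos"]; print(R.T@d)
S=cam("scene");im=S["img"]
print("toolbox bottom front edge",onz(S,(291,203),0),onz(S,(400,228),0),[onz(S,(267,160),z) for z in (.15,.2,.25)], [onz(S,(409,190),z) for z in (.15,.2,.25)])
cv2.imwrite("pics/s3.png",cv2.resize(im[60:280,120:400],None,fx=2.7,fy=2.7,interpolation=cv2.INTER_CUBIC))
```

```text
[-0.00180188  0.10140204 -0.00083081]
toolbox bottom front edge [0.77265988 0.35994593 0.        ] [0.94974796 0.13140865 0.        ] [array([0.72382188, 0.39566486, 0.15      ]), array([0.6929596 , 0.34544535, 0.2       ]), array([0.66209733, 0.29522584, 0.25      ])] [array([0.92771643, 0.12918691, 0.15      ]), array([0.88012654, 0.10082939, 0.2       ]), array([0.83253664, 0.07247187, 0.25      ])]
```

View pics/s3.png

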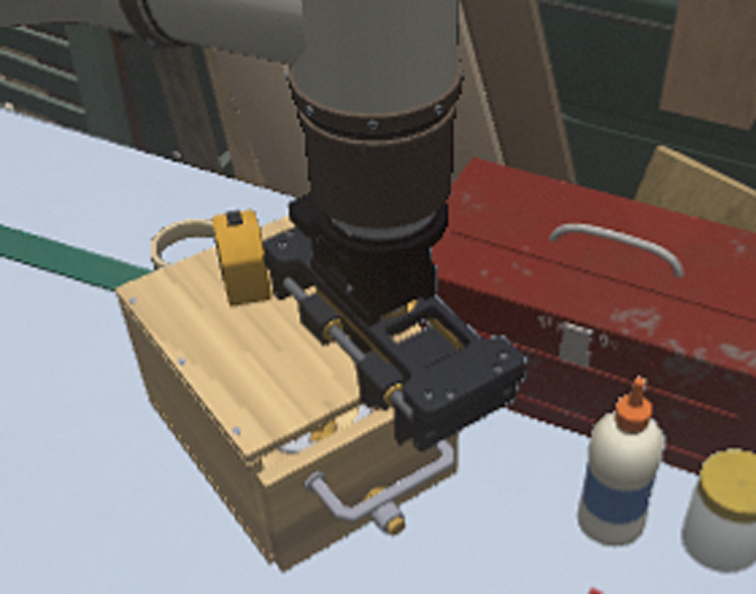

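Request:
play_rows:
  deltas: [160,-2,20,-1,0,160,0,20,0,0,160,0,15,0,0,160,0,15,0,0,160,0,10,0,0,160,0,10,0,0,160,0,8,0,0,160,0,0,0,0,160,0,0,0,0,160,0,0,0,0]

```text
time_s: 5.4
tcp_pos: [0.6014, 0.2033, 0.1153]
ee_rot: [[-1.0, 0.001, 0.025], [-0.025, 0.001, -1.0], [-0.001, -1.0, -0.001]]
wrist_force: [0.1, 0.7, 0.3]
gripper_width: 0.371
```

Run:
```python
from h import *
S=cam("scene");im=S["img"]
cv2.imwrite("pics/s4.png",cv2.resize(im[60:280,120:400],None,fx=2.7,fy=2.7,interpolation=cv2.INTER_CUBIC))
```

```text
(no output)
```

View pics/s4.png

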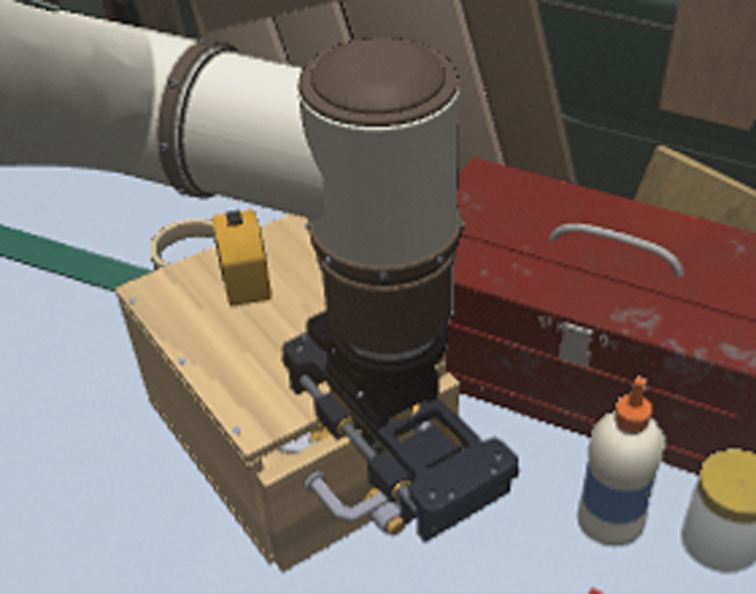

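The gripper straddles the bar, no contact. I'll close on it.

Request:
play_rows:
  deltas: [255,0,0,0,0,255,0,0,0,0,255,0,0,0,0,255,0,0,0,0,255,0,0,0,0,255,0,0,0,0,255,0,0,0,0,255,0,0,0,0,255,0,0,0,0,255,0,0,0,0]

```text
time_s: 6.45
tcp_pos: [0.6009, 0.2018, 0.1147]
ee_rot: [[-1.0, -0.001, 0.025], [-0.025, -0.002, -1.0], [0.001, -1.0, 0.002]]
wrist_force: [2.4, -4.8, 1.4]
gripper_width: 0.105
```

Request:
play_rows:
  deltas: [255,0,0,10,0,255,0,0,18,0,255,0,0,18,0,255,0,0,18,0,255,0,0,18,0,255,0,0,18,0,255,0,0,18,0,255,0,0,18,0,255,0,0,14,0,255,0,0,0,0]

```text
time_s: 7.45
tcp_pos: [0.6049, 0.0524, 0.1147]
ee_rot: [[-1.0, 0.001, 0.024], [-0.024, 0.0, -1.0], [-0.001, -1.0, -0.0]]
wrist_force: [1.2, -3.6, -0.1]
gripper_width: 0.105
```

Request:
play_rows:
  deltas: [255,0,0,3,0,255,0,0,3,0,255,0,0,3,0,255,0,0,3,0,255,0,0,0,0,255,0,0,0,0,255,0,0,0,0,255,0,0,0,0,255,0,0,0,0,255,0,0,0,0]

```text
time_s: 8.45
tcp_pos: [0.6052, 0.0429, 0.1147]
ee_rot: [[-1.0, 0.001, 0.026], [-0.026, 0.002, -1.0], [-0.001, -1.0, -0.002]]
wrist_force: [-1.1, 4.5, 0.5]
gripper_width: 0.103
```

Run:
```python
from h import *
print(r.sense()["wrist_force"])
S=cam("scene");im=S["img"]
cv2.imwrite("pics/s5.png",cv2.resize(im[100:320,120:400],None,fx=2.7,fy=2.7,interpolation=cv2.INTER_CUBIC))
T=cam("top");cv2.imwrite("pics/t5.png",T["img"])
```

```text
[-1.14612858  4.49260246  0.46326419]
```

View pics/s5.png

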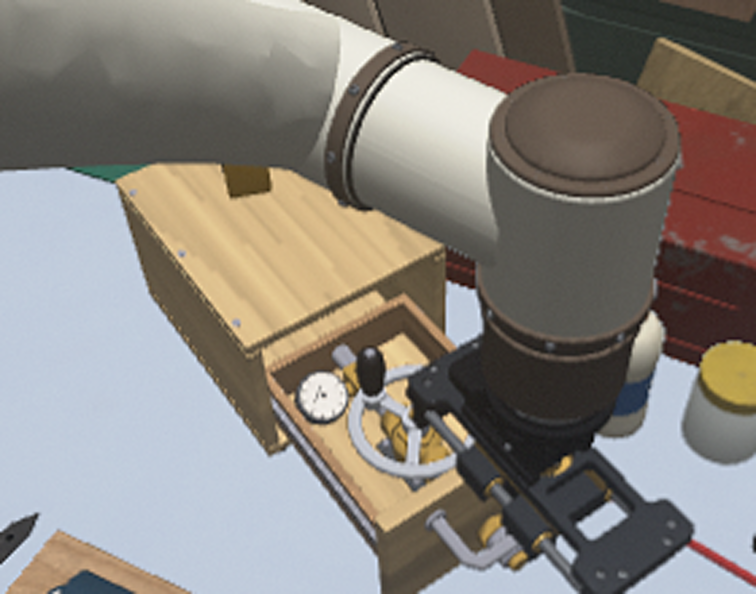

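View pics/t5.png

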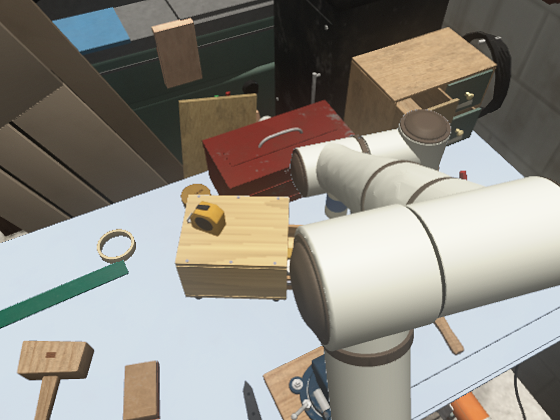

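The drawer is about 159 mm further out and the crank handle is visible at about (372,370) in the zoom. I'll pull on to the stop.

Request:
play_rows:
  deltas: [255,0,0,3,0,255,0,0,3,0,255,0,0,3,0,255,0,0,3,0,255,0,0,2,0,255,0,0,0,0,255,0,0,0,0,255,0,0,0,0,255,0,0,0,0,255,0,0,0,0]

```text
time_s: 9.55
tcp_pos: [0.6056, 0.0312, 0.1147]
ee_rot: [[-1.0, 0.002, 0.026], [-0.026, 0.005, -1.0], [-0.002, -1.0, -0.005]]
wrist_force: [-3.0, 12.0, 1.9]
gripper_width: 0.105
```

Request:
play_rows:
  deltas: [255,0,0,3,0,255,0,0,0,0,255,0,0,0,0,255,0,0,0,0,255,0,0,0,0,255,0,0,0,0,255,0,0,-4,0,255,0,0,0,0,255,0,0,0,0,255,0,0,0,0]

```text
time_s: 10.55
tcp_pos: [0.6055, 0.0312, 0.1147]
ee_rot: [[-1.0, 0.001, 0.026], [-0.026, 0.004, -1.0], [-0.002, -1.0, -0.004]]
wrist_force: [-1.8, 11.5, 1.9]
gripper_width: 0.107
```

At the stop (no further motion, force steady at about 12 N). I'll open partly, then lift straight up.

Request:
play_rows:
  deltas: [160,0,0,0,0,160,0,0,0,0,160,0,0,0,0,160,0,0,0,0,160,0,0,0,0,160,0,-15,0,0,160,0,-25,0,0,160,0,-25,0,0,160,0,-25,0,0,160,0,-25,0,0]

```text
time_s: 11.55
tcp_pos: [0.6051, 0.0277, 0.2305]
ee_rot: [[-1.0, -0.0, 0.025], [-0.025, -0.0, -1.0], [0.0, -1.0, 0.0]]
wrist_force: [0.1, -1.0, 0.0]
gripper_width: 0.37
```

Request:
play_rows:
  deltas: [160,0,-15,0,0,100,0,0,0,0.14,100,0,0,0,0.14,100,0,0,0,0.14,100,0,0,0,0.14,100,0,0,0,0.14,100,0,0,0,0.14,100,0,0,0,0.14,100,0,0,0,0,100,0,0,0,0]

```text
time_s: 12.55
tcp_pos: [0.6052, 0.0278, 0.2445]
ee_rot: [[-0.58, -0.0, -0.815], [0.815, -0.0, -0.58], [-0.0, -1.0, 0.0]]
wrist_force: [-0.4, 0.1, 0.8]
gripper_width: 0.61
```

Run:
```python
from h import *
s=r.sense();print(s["joints"],s["tcp_pos"],s["wrist_force"])
S=cam("scene");im=S["img"]
cv2.imwrite("pics/s6.png",cv2.resize(im[160:320,200:380],None,fx=4,fy=4,interpolation=cv2.INTER_CUBIC))
T=cam("top");cv2.imwrite("pics/t6.png",T["img"])
```

```text
[ 1.79293463e+01  1.93826940e+01 -3.66397787e-01  4.60788289e-03
 -7.02612632e+01  1.75144562e+01] [0.60523566 0.0278473  0.24450625] [-0.40049707  0.08838567  0.82459771]
```

View pics/s6.png

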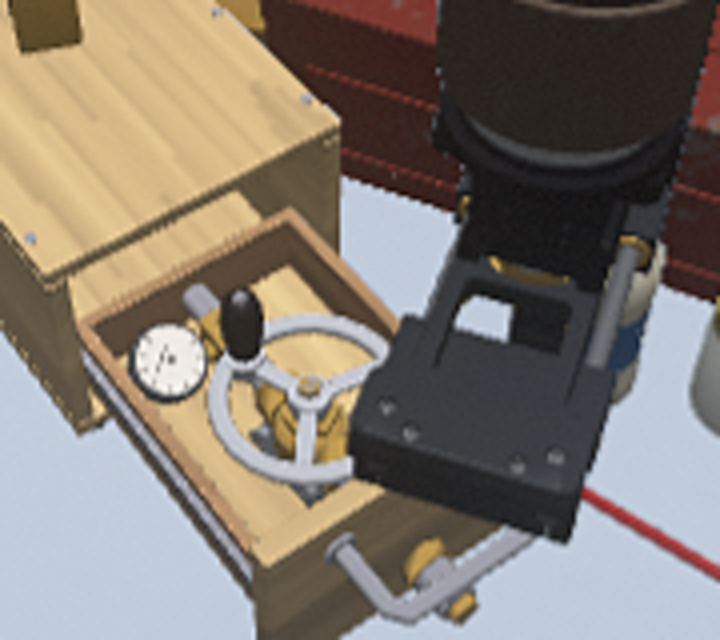

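View pics/t6.png

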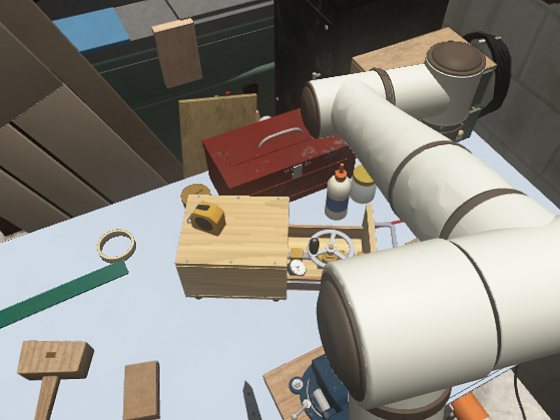

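The crank handle is visible in both pictures: scene zoom (242,325), i.e. pixel (260.5,241), and top at about (315,245). The hub is at scene zoom (309,388). I'll mask the black grip for an exact centre.

Run:
```python
from h import *
S=cam("scene");T=cam("top")
def blob(c,roi):
    x0,y0,x1,y1=roi; m=(c["img"][y0:y1,x0:x1].max(2)<60).astype(np.uint8)
    n,l,st,ce=cv2.connectedComponentsWithStats(m)
    for i in range(1,n):
        if st[i,4]>15: print(st[i],ce[i]+[x0,y0])
    i=1+np.argmax(st[1:,4]); 
    ys,xs=np.where(l==i); return ((xs.min()+xs.max())/2+x0,(ys.min()+ys.max())/2+y0)
a=blob(S,(248,225,275,262)); b=blob(T,(303,232,325,258))
print(a,b,tri(S,a,T,b)); print(onz(S,a,.131),onz(T,b,.131))
h=(200+309/4,160+385/4); print("hub",[onz(S,h,z) for z in(.106,.112)])
cv2.imwrite("pics/t6z.png",cv2.resize(T["img"][200:300,270:410],None,fx=5,fy=5,interpolation=cv2.INTER_CUBIC))
```

```text
[  7   7  11  18 127] [260.27559055 241.46456693]
[ 7  8  9 14 48] [313.45833333 247.77083333]
(np.float64(260.0), np.float64(240.5)) (np.float64(314.0), np.float64(246.5)) (array([0.58376772, 0.20830476, 0.13330008]), np.float64(0.0014257847370730279))
[0.58533947 0.21035408 0.131     ] [0.58451496 0.20799543 0.131     ]
hub [array([0.60220011, 0.17235532, 0.106     ]), array([0.59986273, 0.16878518, 0.112     ])]
```

View pics/t6z.png

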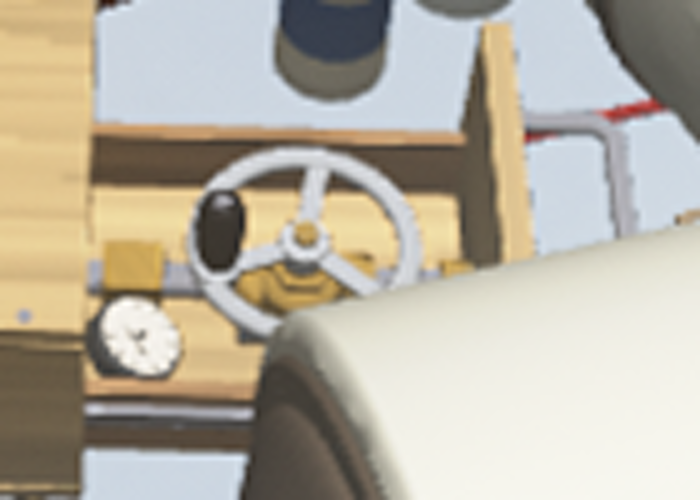

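Grip at about (0.5846,0.2088), axis at about (0.6013,0.169), so the crank stands at about 21.6° and the wheel is about 1.06 turns open. I'll align the jaws along box y, then go above the grip.

Request:
play_rows:
  deltas: [100,0,0,0,0.14,100,0,0,0,0.14,100,0,0,0,0.14,100,0,0,0,0.14,100,0,0,0,0.034,100,20,0,4,0,100,25,0,4,0,100,25,0,4,0,100,25,0,4,0,100,25,0,0,0]

```text
time_s: 13.75
tcp_pos: [0.5862, 0.1487, 0.2448]
ee_rot: [[-0.023, 0.0, -1.0], [1.0, 0.0, -0.023], [0.0, -1.0, -0.0]]
wrist_force: [0.4, -0.2, -0.3]
gripper_width: 0.607
```

Request:
play_rows:
  deltas: [100,25,0,0,0,100,20,0,0,0,100,16,0,0,0,100,0,0,0,0,100,0,20,0,0,100,0,20,0,0,100,0,0,0,0,100,0,0,0,0,100,0,0,0,0,100,0,0,0,0]

```text
time_s: 14.75
tcp_pos: [0.5859, 0.2088, 0.2059]
ee_rot: [[-0.022, 0.002, -1.0], [1.0, 0.001, -0.022], [0.001, -1.0, -0.002]]
wrist_force: [-0.3, 0.8, -0.1]
gripper_width: 0.607
```

Run:
```python
from h import *
s=r.sense();print(s["joints"],s["tcp_pos"],s["ee_rot"])
R=np.array(s["ee_rot"]);d=np.array([.5846,.2088,.119])-s["tcp_pos"]; print(R.T@d)
S=cam("scene");im=S["img"]
cv2.imwrite("pics/s7.png",cv2.resize(im[160:320,200:380],None,fx=4,fy=4,interpolation=cv2.INTER_CUBIC))
T=cam("top");cv2.imwrite("pics/t7.png",T["img"])
```

```text
[ 3.45045545e+01  2.23404530e+01 -1.54239031e+00  1.71654405e-02
 -6.59858787e+01 -3.32613240e+01] [0.58594859 0.20876519 0.20590885] [[-0.02181939  0.0020432  -0.99975984]
 [ 0.9997614   0.00107241 -0.02181724]
 [ 0.00102757 -0.99999734 -0.00206611]]
[-2.50791657e-05  8.69058994e-02  1.52707088e-03]
```

View pics/s7.png

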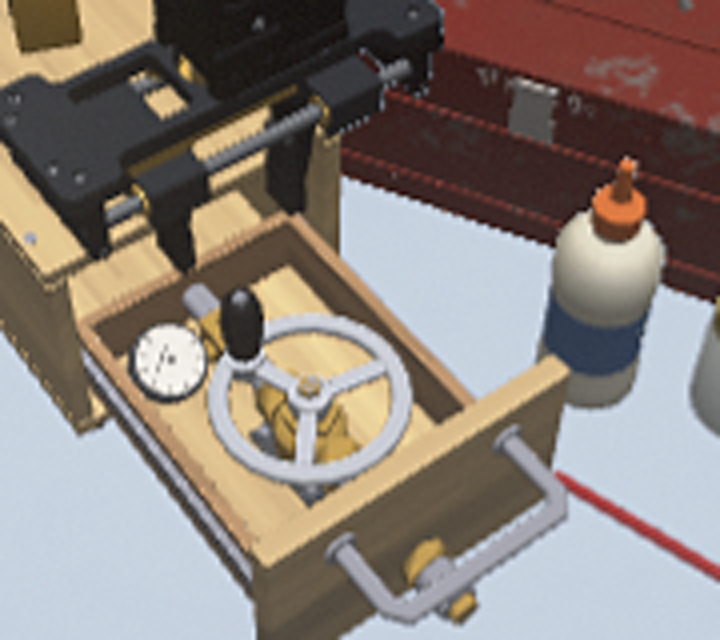

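View pics/t7.png

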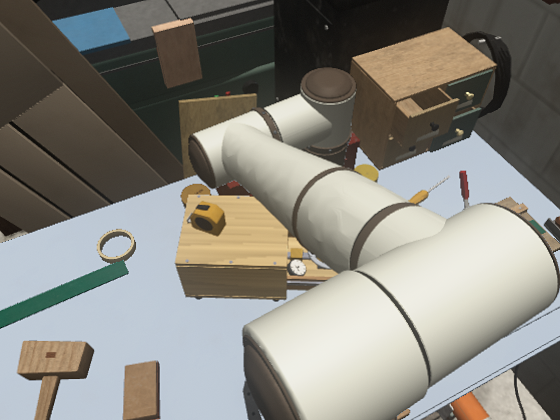

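Clear view now: the grip at scene zoom (242,325) hasn't moved, and the jaws straddle it from above. Going down.

Request:
play_rows:
  deltas: [100,0,20,1,0,100,0,20,0,0,100,0,15,0,0,100,0,12,0,0,100,0,10,0,0,100,0,9,0,0,100,0,0,0,0,100,0,0,0,0,100,0,0,0,0,100,0,0,0,0]

```text
time_s: 15.85
tcp_pos: [0.5847, 0.2089, 0.1193]
ee_rot: [[-0.022, 0.001, -1.0], [1.0, 0.001, -0.022], [0.001, -1.0, -0.001]]
wrist_force: [-0.1, 0.0, 0.2]
gripper_width: 0.605
```

Run:
```python
from h import *
S=cam("scene");im=S["img"]
cv2.imwrite("pics/s8.png",cv2.resize(im[160:320,200:380],None,fx=4,fy=4,interpolation=cv2.INTER_CUBIC))
```

```text
(no output)
```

View pics/s8.png

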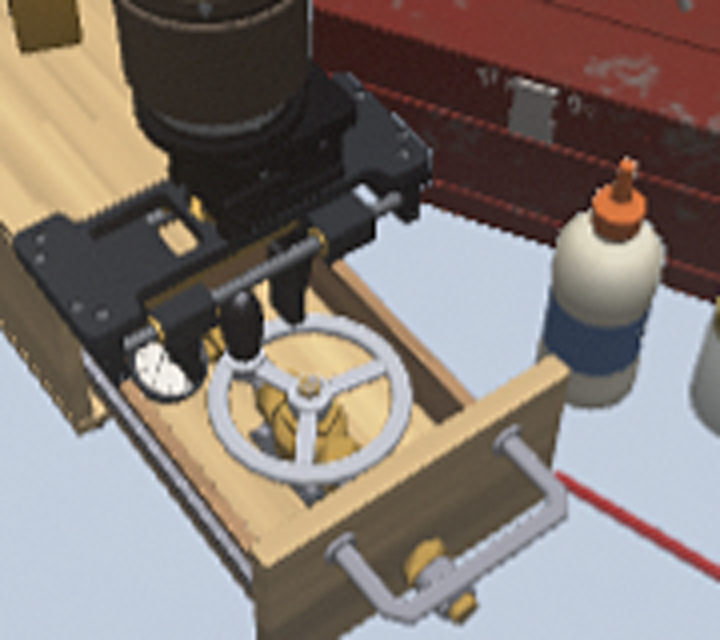

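Request:
play_rows:
  deltas: [255,0,0,0,0,255,0,0,0,0,255,0,0,0,0,255,0,0,0,0,255,0,0,0,0,255,0,0,0,0,255,0,0,0,0,255,0,0,0,0,255,0,0,0,0,255,0,0,0,0]

```text
time_s: 16.9
tcp_pos: [0.5845, 0.2086, 0.1186]
ee_rot: [[-0.022, 0.0, -1.0], [1.0, -0.0, -0.022], [-0.0, -1.0, -0.0]]
wrist_force: [2.2, -0.2, -0.3]
gripper_width: 0.24
```

Run:
```python
from h import *
s=r.sense();print(s["tcp_pos"],s["wrist_force"],s["gripper_width"]*87)
S=cam("scene");im=S["img"]
cv2.imwrite("pics/s9.png",cv2.resize(im[160:320,200:380],None,fx=4,fy=4,interpolation=cv2.INTER_CUBIC))
```

```text
[0.58446958 0.20864809 0.11860149] [ 2.23441467 -0.21256729 -0.31429064] 20.867494458245286
```

View pics/s9.png

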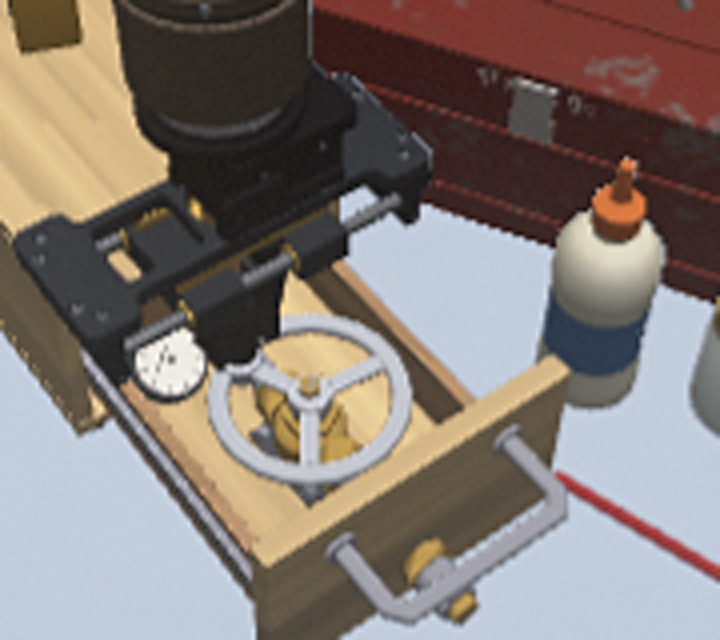

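The jaws hold the grip (20.9 mm, force small). I'll work out the steps round the circle in tool axes (tool x = box x, tool z = box y).

Run:
```python
import numpy as np
t=21.6
for c in range(4):
    out=[]
    for i in range(10):
        a=np.radians(t);t-=12;b=np.radians(t)
        d=42*np.array([np.cos(b)-np.cos(a),np.sin(b)-np.sin(a)]); out.append("%.1f %.1f"%tuple(d))
    print(t," | ".join(out))
```

```text
-98.4 2.4 -8.5 | 0.6 -8.8 | -1.3 -8.7 | -3.1 -8.2 | -4.7 -7.4 | -6.1 -6.3 | -7.3 -4.9 | -8.2 -3.2 | -8.7 -1.5 | -8.8 0.4
-218.4 -8.5 2.2 | -7.9 3.9 | -6.9 5.5 | -5.6 6.8 | -4.1 7.8 | -2.4 8.5 | -0.6 8.8 | 1.3 8.7 | 3.1 8.2 | 4.7 7.4
-338.4 6.1 6.3 | 7.3 4.9 | 8.2 3.2 | 8.7 1.5 | 8.8 -0.4 | 8.5 -2.2 | 7.9 -3.9 | 6.9 -5.5 | 5.6 -6.8 | 4.1 -7.8
-458.4 2.4 -8.5 | 0.6 -8.8 | -1.3 -8.7 | -3.1 -8.2 | -4.7 -7.4 | -6.1 -6.3 | -7.3 -4.9 | -8.2 -3.2 | -8.7 -1.5 | -8.8 0.4
```

Request:
play_rows:
  deltas: [255,2.4,0,-8.5,0,255,0.6,0,-8.8,0,255,-1.3,0,-8.7,0,255,-3.1,0,-8.2,0,255,-4.7,0,-7.4,0,255,0,0,0,0,255,0,0,0,0,255,0,0,0,0,255,0,0,0,0,255,0,0,0,0]

```text
time_s: 17.95
tcp_pos: [0.6284, 0.204, 0.1187]
ee_rot: [[-0.022, 0.005, -1.0], [1.0, 0.002, -0.022], [0.002, -1.0, -0.005]]
wrist_force: [4.7, 3.4, -3.0]
gripper_width: 0.24
```

Run:
```python
from h import *
s=r.sense();print(s["tcp_pos"],s["wrist_force"],s["moment"],s["gripper_width"]*87)
S=cam("scene");im=S["img"]
cv2.imwrite("pics/s10.png",cv2.resize(im[160:320,200:380],None,fx=4,fy=4,interpolation=cv2.INTER_CUBIC))
```

```text
[0.62837035 0.20395138 0.11869515] [ 4.72245346  3.43469591 -2.95379855] [ 1.1337028  -1.57848949  0.0227287 ] 20.911390482902814
```

View pics/s10.png

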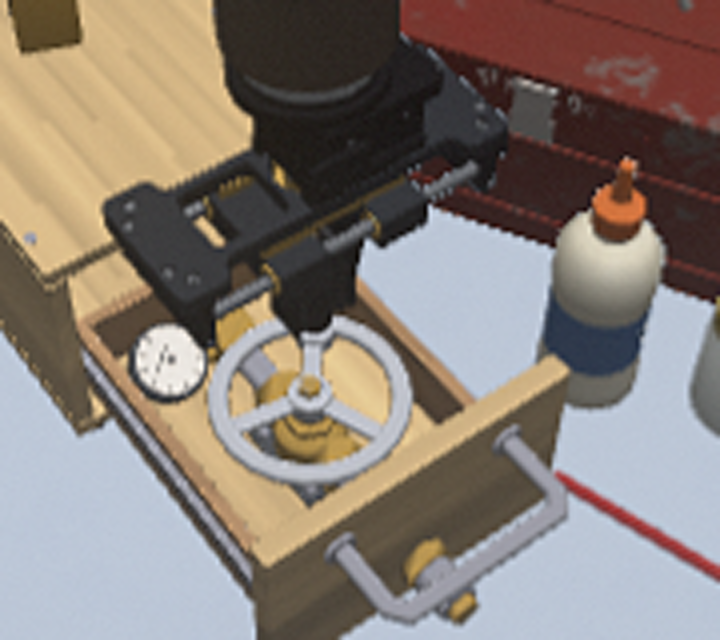

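The wheel turned and forces stay low. I'll carry on clockwise.

Request:
play_rows:
  deltas: [255,-6.1,0,-6.3,0,255,-7.3,0,-4.9,0,255,-8.2,0,-3.2,0,255,-8.7,0,-1.5,0,255,-8.8,0,0.4,0,255,-8.5,0,2.2,0,255,-7.9,0,3.9,0,255,-6.9,0,5.5,0,255,-5.6,0,6.8,0,255,-4.1,0,7.8,0]

```text
time_s: 19.0
tcp_pos: [0.6157, 0.1307, 0.1186]
ee_rot: [[-0.022, -0.001, -1.0], [1.0, 0.0, -0.022], [0.0, -1.0, 0.001]]
wrist_force: [1.2, 4.5, -0.3]
gripper_width: 0.237
```

Run:
```python
from h import *
s=r.sense();print(s["tcp_pos"],s["wrist_force"],s["moment"],s["gripper_width"]*87)
S=cam("scene");im=S["img"]
cv2.imwrite("pics/s11.png",cv2.resize(im[160:320,200:380],None,fx=4,fy=4,interpolation=cv2.INTER_CUBIC))
```

```text
[0.61572438 0.13074298 0.11858527] [ 1.16641595  4.4948121  -0.30269866] [ 1.28189867 -0.32164821 -0.06191804] 20.60541362512528
```

View pics/s11.png

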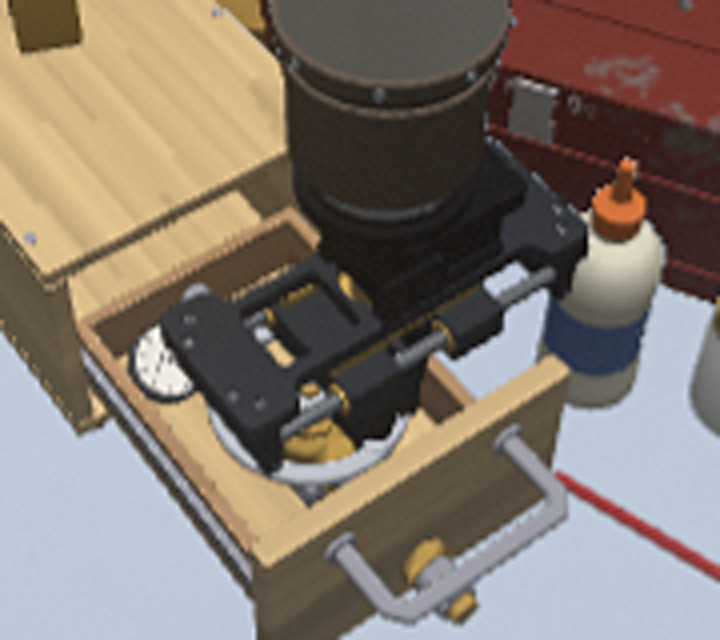

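Request:
play_rows:
  deltas: [255,-2.4,0,8.5,0,255,-0.6,0,8.8,0,255,1.3,0,8.7,0,255,3.1,0,8.2,0,255,4.7,0,7.4,0,255,6.1,0,6.3,0,255,7.3,0,4.9,0,255,8.2,0,3.2,0,255,8.7,0,1.5,0,255,8.8,0,-0.4,0]

```text
time_s: 20.05
tcp_pos: [0.5608, 0.1754, 0.1187]
ee_rot: [[-0.023, 0.005, -1.0], [1.0, -0.0, -0.023], [-0.0, -1.0, -0.005]]
wrist_force: [11.2, -3.2, -6.6]
gripper_width: 0.237
```

Run:
```python
from h import *
s=r.sense();print(s["tcp_pos"],s["wrist_force"],s["moment"],s["gripper_width"]*87)
S=cam("scene");im=S["img"]
cv2.imwrite("pics/s12.png",cv2.resize(im[160:320,200:380],None,fx=4,fy=4,interpolation=cv2.INTER_CUBIC))
```

```text
[0.56079837 0.17538901 0.11867097] [11.21851423 -3.18198273 -6.6268122 ] [-0.92926736 -3.345169    0.02973505] 20.59599847285656
```

View pics/s12.png

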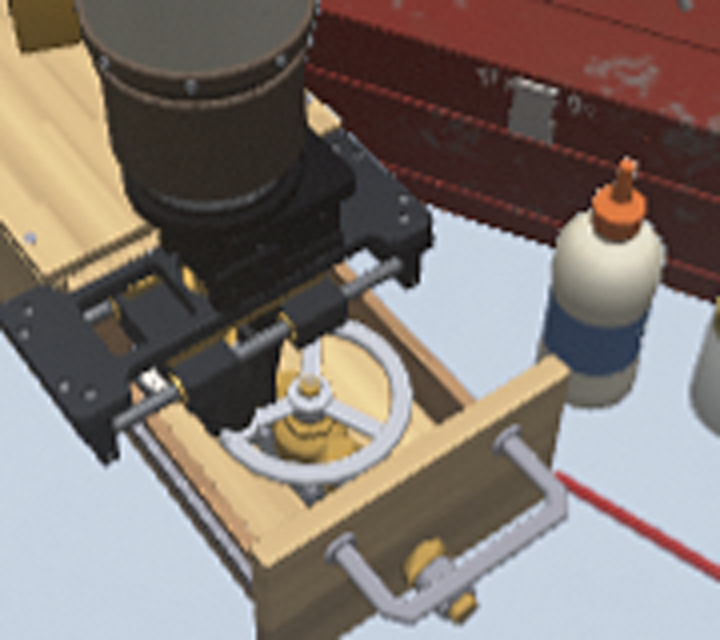

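Request:
play_rows:
  deltas: [255,8.5,0,-2.9,0,255,7.9,0,-4.6,0,255,6.9,0,-5.5,0,255,5.6,0,-6.8,0,255,4.1,0,-7.8,0,255,2.4,0,-8.5,0,255,0,0,0,0,255,0,0,0,0,255,0,0,0,0,255,0,0,0,0]

```text
time_s: 21.1
tcp_pos: [0.5945, 0.2119, 0.1186]
ee_rot: [[-0.022, 0.001, -1.0], [1.0, 0.001, -0.022], [0.001, -1.0, -0.001]]
wrist_force: [2.1, 1.7, -0.0]
gripper_width: 0.243
```

Run:
```python
from h import *
s=r.sense();print(s["tcp_pos"],s["wrist_force"],s["moment"],s["gripper_width"]*87)
```

```text
[0.59451398 0.21193518 0.11859332] [ 2.08624467  1.6533987  -0.02619671] [ 0.81460257 -0.49542641  0.00639571] 21.166565850842048
```

Request:
play_rows:
  deltas: [255,0,0,-2,0,255,0,0,-2,0,255,0,0,-2,0,255,0,0,-2,0,255,0,0,0,0,255,0,0,0,0,255,0,0,0,0,255,0,0,0,0,255,0,0,0,0,255,0,0,0,0]

```text
time_s: 22.1
tcp_pos: [0.6017, 0.2127, 0.1186]
ee_rot: [[-0.022, -0.0, -1.0], [1.0, 0.002, -0.022], [0.002, -1.0, 0.0]]
wrist_force: [-1.8, 5.2, 1.4]
gripper_width: 0.243
```

Run:
```python
from h import *
s=r.sense();print(s["tcp_pos"],s["wrist_force"],s["moment"],s["gripper_width"]*87)
```

```text
[0.60171112 0.21267656 0.11858972] [-1.79317938  5.24964241  1.38420673] [ 1.5317874   0.38835882 -0.00666507] 21.10437445062101
```

Request:
play_rows:
  deltas: [255,-0.5,0,-2,0,255,0,0,-2,0,255,0,0,0,0,255,0,0,0,0,255,0,0,0,0,255,0,0,0,0,255,0,0,0,0,255,0,0,0,0,255,0,0,0,0,255,0,0,0,0]

```text
time_s: 23.1
tcp_pos: [0.602, 0.2126, 0.1185]
ee_rot: [[-0.022, -0.007, -1.0], [1.0, 0.001, -0.022], [0.001, -1.0, 0.007]]
wrist_force: [-11.6, 7.4, 7.2]
gripper_width: 0.241
```

Run:
```python
from h import *
s=r.sense();print(s["tcp_pos"],s["wrist_force"],s["moment"],s["gripper_width"]*87)
S=cam("scene");im=S["img"]
cv2.imwrite("pics/s13.png",cv2.resize(im[160:320,200:380],None,fx=4,fy=4,interpolation=cv2.INTER_CUBIC))
```

```text
[0.60198559 0.21255683 0.11853312] [-11.57578451   7.43842779   7.16675753] [ 2.51181747  3.36079309 -0.05817245] 20.92495092361744
```

View pics/s13.png

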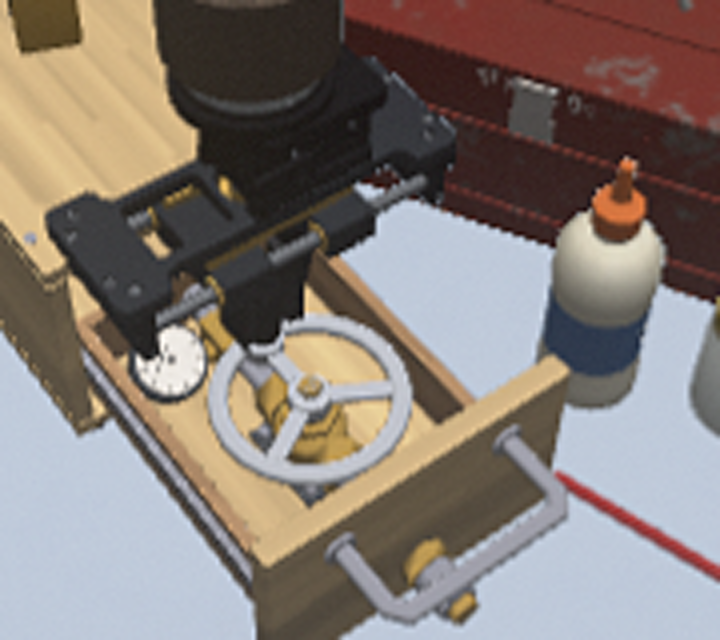

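It's against the stop: 4 mm more command gave 0.3 mm of motion and about 12 N, with the crank at box +x. Now counter-clockwise, unloading the overrun in the first row.

Request:
play_rows:
  deltas: [255,1.1,0,13.1,0,255,-2.7,0,8.4,0,255,-4.4,0,7.6,0,255,-5.9,0,6.5,0,255,-7.1,0,5.2,0,255,-8.0,0,3.6,0,255,-8.6,0,1.8,0,255,-8.8,0,0,0,255,-8.6,0,-1.8,0,255,-8.0,0,-3.6,0]

```text
time_s: 24.15
tcp_pos: [0.567, 0.1488, 0.1186]
ee_rot: [[-0.022, 0.0, -1.0], [1.0, 0.001, -0.022], [0.001, -1.0, -0.0]]
wrist_force: [3.0, 5.0, -0.7]
gripper_width: 0.239
```

```bash
cat > chk.py <<'E'
from h import *
import sys
s=r.sense();p=np.array(s["tcp_pos"]);d=p[:2]-[.6031,.1706]
bx=d@[-.025,1];by=d@[-1,-.025]
print("t",s["time_s"],p.round(4),"F",np.round(s["wrist_force"],1),"w",round(s["gripper_width"]*87,1),"ang",np.degrees(np.arctan2(by,bx)).round(1),"rad",np.hypot(bx,by).round(4))
if len(sys.argv)>1:
    im=cam("scene")["img"]
    cv2.imwrite("pics/%s.png"%sys.argv[1],cv2.resize(im[160:320,200:380],None,fx=4,fy=4,interpolation=cv2.INTER_CUBIC))
E
python3 chk.py s14
```

```text
t 24.15 [0.567  0.1488 0.1186] F [ 3.   5.  -0.7] w 20.8 ang 119.7 rad 0.0422
```

View pics/s14.png

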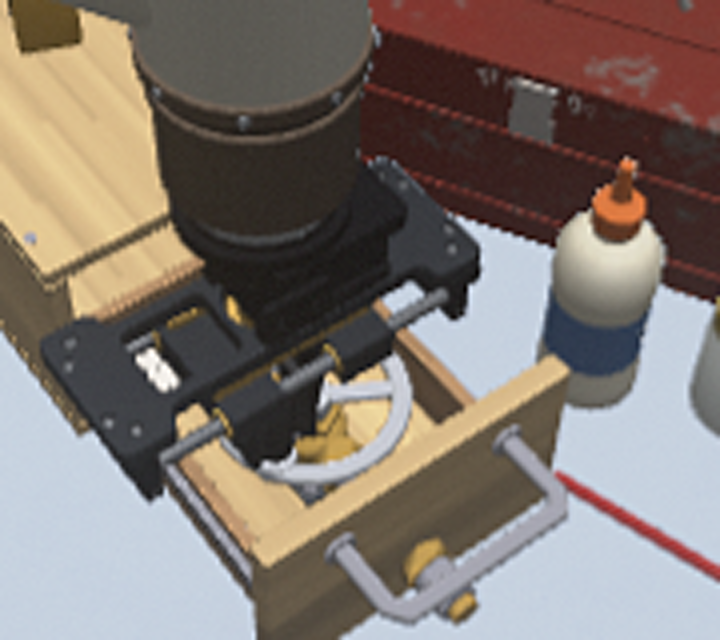

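The crank is at 120°, tracking well, and the drawer and bottle haven't moved. I'll continue.

Request:
play_rows:
  deltas: [255,-7.1,0,-5.2,0,255,-5.9,0,-6.5,0,255,-4.4,0,-7.6,0,255,-2.7,0,-8.4,0,255,-0.9,0,-8.7,0,255,0.9,0,-8.7,0,255,2.7,0,-8.4,0,255,4.4,0,-7.6,0,255,5.9,0,-6.5,0,255,7.1,0,-5.2,0]

```text
time_s: 25.2
tcp_pos: [0.6395, 0.1503, 0.1185]
ee_rot: [[-0.022, -0.002, -1.0], [1.0, -0.002, -0.022], [-0.002, -1.0, 0.002]]
wrist_force: [-4.6, -0.1, 6.0]
gripper_width: 0.237
```

```bash
python3 chk.py s15
```

```text
t 25.2 [0.6395 0.1503 0.1185] F [-4.6 -0.1  6. ] w 20.6 ang -120.5 rad 0.0417
```

Request:
play_rows:
  deltas: [255,8.0,0,-3.6,0,255,8.6,0,-1.8,0,255,8.8,0,0,0,255,8.6,0,1.8,0,255,8.0,0,3.6,0,255,7.1,0,5.2,0,255,5.9,0,6.5,0,255,4.4,0,7.6,0,255,2.7,0,8.4,0,255,0.9,0,8.7,0]

```text
time_s: 26.25
tcp_pos: [0.6015, 0.2131, 0.1186]
ee_rot: [[-0.022, 0.001, -1.0], [1.0, 0.0, -0.022], [0.0, -1.0, -0.001]]
wrist_force: [1.8, -5.1, 2.5]
gripper_width: 0.241
```

```bash
python3 chk.py s16
```

```text
t 26.25 [0.6015 0.2131 0.1186] F [ 1.8 -5.1  2.5] w 21.0 ang 0.7 rad 0.0425
```

View pics/s16.png

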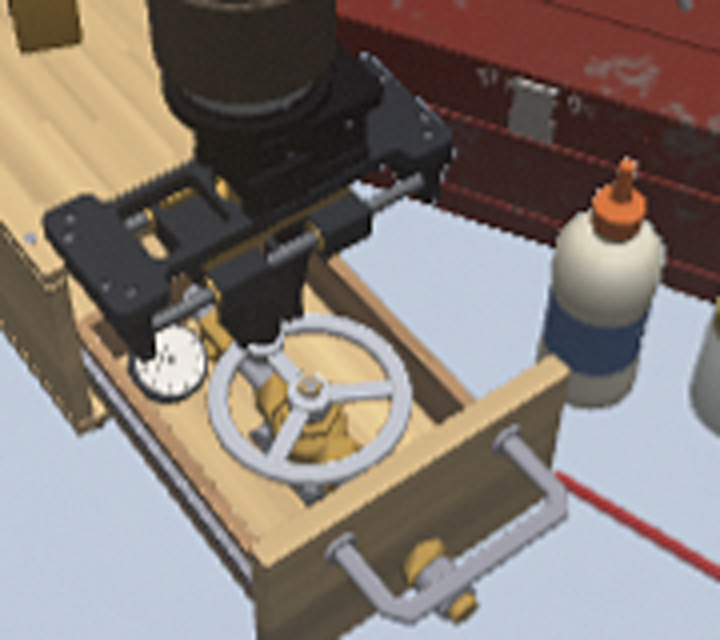

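One full turn open: the crank is back at 0.7°, and the spokes match the shut picture. Now the second turn.

Request:
play_rows:
  deltas: [255,-0.9,0,8.7,0,255,-2.7,0,8.4,0,255,-4.4,0,7.6,0,255,-5.9,0,6.5,0,255,-7.1,0,5.2,0,255,-8.0,0,3.6,0,255,-8.6,0,1.8,0,255,-8.8,0,0,0,255,-8.6,0,-1.8,0,255,-8.0,0,-3.6,0]

```text
time_s: 27.3
tcp_pos: [0.5668, 0.149, 0.1186]
ee_rot: [[-0.022, 0.0, -1.0], [1.0, 0.001, -0.022], [0.001, -1.0, -0.0]]
wrist_force: [3.3, 4.3, -1.2]
gripper_width: 0.238
```

```bash
python3 chk.py s17
```

```text
t 27.3 [0.5668 0.149  0.1186] F [ 3.3  4.3 -1.2] w 20.7 ang 119.3 rad 0.0422
```

Request:
play_rows:
  deltas: [255,-7.1,0,-5.2,0,255,-5.9,0,-6.5,0,255,-4.4,0,-7.6,0,255,-2.7,0,-8.4,0,255,-0.9,0,-8.7,0,255,0.9,0,-8.7,0,255,2.7,0,-8.4,0,255,4.4,0,-7.6,0,255,5.9,0,-6.5,0,255,7.1,0,-5.2,0]

```text
time_s: 28.35
tcp_pos: [0.6394, 0.15, 0.1185]
ee_rot: [[-0.022, -0.002, -1.0], [1.0, -0.002, -0.022], [-0.002, -1.0, 0.002]]
wrist_force: [-5.3, -0.1, 6.3]
gripper_width: 0.238
```

```bash
python3 chk.py s18
```

```text
t 28.35 [0.6394 0.15   0.1185] F [-5.3 -0.1  6.3] w 20.7 ang -120.9 rad 0.0417
```

Request:
play_rows:
  deltas: [255,8.0,0,-3.6,0,255,8.6,0,-1.8,0,255,8.8,0,0,0,255,8.6,0,1.8,0,255,8.0,0,3.6,0,255,7.1,0,5.2,0,255,5.9,0,6.5,0,255,4.4,0,7.6,0,255,2.7,0,8.4,0,255,0.9,0,8.7,0]

```text
time_s: 29.4
tcp_pos: [0.6014, 0.2131, 0.1186]
ee_rot: [[-0.022, 0.001, -1.0], [1.0, 0.0, -0.022], [0.0, -1.0, -0.001]]
wrist_force: [2.2, -5.3, 2.3]
gripper_width: 0.238
```

Request:
play_rows:
  deltas: [255,0,0,0,0,255,0,0,0,0,255,0,0,0,0,255,0,0,0,0,255,0,0,0,0,255,0,0,0,0,255,0,0,0,0,255,0,0,0,0,255,0,0,0,0,255,0,0,0,0]

```text
time_s: 30.4
tcp_pos: [0.6018, 0.213, 0.1185]
ee_rot: [[-0.022, 0.0, -1.0], [1.0, 0.0, -0.022], [0.0, -1.0, -0.0]]
wrist_force: [-1.5, -3.3, 3.5]
gripper_width: 0.24
```

```bash
python3 chk.py s19
python3 - <<'E'
from h import *
cv2.imwrite("pics/s19f.png",cam("scene")["img"])
E
```

```text
t 30.4 [0.6018 0.213  0.1185] F [-1.5 -3.3  3.5] w 20.9 ang 0.3 rad 0.0424
```

View pics/s19.png

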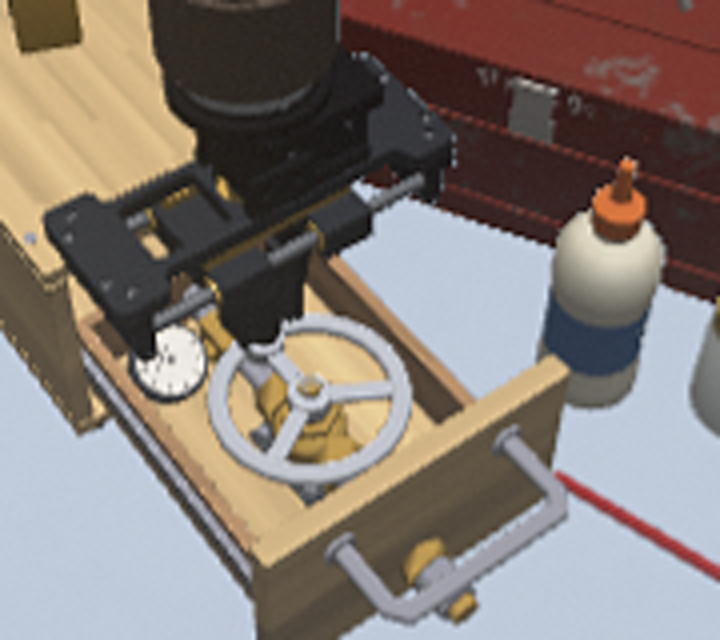

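View pics/s19f.png

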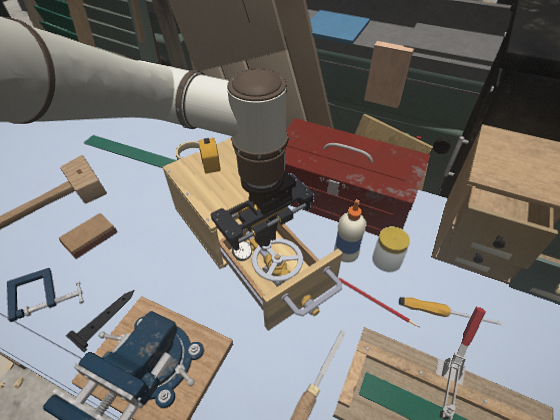

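The crank is at 0.3° after two counter-clockwise turns and at rest. The jaws hold 20.9 mm, the drawer is out, and the tape (209,153), bottle (350,232) and pencil are where they started. Handing in.

Run:
```python
from station import r
print(r.finish_job()); s=r.sense(); print(s["time_s"],s["tcp_pos"],s["wrist_force"],s["gripper_width"])
```

```text
the job is handed in; nothing more can be done
None
the job is handed in; nothing more can be done
```

The drawer is fully out, and the valve was shut on its stop and then backed off two full turns. The gripper still holds the crank handle. I handed the job in at about 30.4 s of the 64 s allowed; no verdict comes back.

- **Drawer:** I pulled it to its outer stop, about 171 mm of travel. A further pull gave no motion, only a steady force of about 12 N. It looked unmoved in later pictures.
- **Valve shut:** I turned the wheel clockwise a little over one turn. At the stop, 4 mm more command gave 0.3 mm of motion and about 12 N.
- **Two turns back:** I turned counter-clockwise 2 × 360°. The measured position put the crank within about 0.3° of the shut direction, and the spokes look the same as in the shut picture.
- **At hand-in:** The jaws were closed on the crank at 20.9 mm, about 6 mm above its middle by calculation. It was at rest with about 5 N at the wrist.
- **Bystanders:** The tape measure, glue bottle and pencil looked unmoved in the last picture.

**Checks that disagreed:**
- On the first approach the arm stopped about 50 mm short because of the joint speed limits, and I went down over the box's front edge. I felt no contact, so I lifted and corrected it.
- My first estimate of the valve axis was about 2 mm off. It caused up to about 11 N of side force while shutting the valve, and I corrected it before backing off.

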